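# Unlatch the bench guillotine and hold its arm up

## Robot

A 6-joint arm with a two-finger parallel gripper is mounted at the origin on the work surface. World frame = base frame: x ahead of the robot, y to its left, z up, the work surface at z = 0. Lengths are in m, angles in rad, forces in N, time in s.
With the tool pointing down it reaches from about 0.375 to 0.825 m from the base axis. Payload 5.5 kg.
Tool frame: the origin (TCP) lies between the finger pads; the fingertips stand 25 mm ahead of it and the grasp point (between the pads) lies 6 mm ahead of it (manip.tcp_to_tips is the distance from the TCP to the fingertips, in m); z points along the fingers, x is the direction in which the jaws open and shut, and the axes are right-handed (so a half turn about z gives the same grasp; the last joint's range is limited). The gripper opens to 85 mm and grips with 20 to 120 N. Pads are 22 mm wide; open, the fingers measure 114 mm over their backs; the gripper's body (76 mm by 85 mm) begins 54 mm behind the grasp point. The pads swing forward as they close: fully open they stand 13 mm farther back than shut.
Start: joints at [1.121, 0.314, -0.047, 1.21, 0, 1.571], TCP at [0.261, 0.54, 0.256] pointing down, gripper open.
Joint ranges: [-2.67, 2.67], [-0.69, 1.73], [-1.03, 1.25], [-2.08, 2.16], [-1.42, 1.45], [-3.14, 3.14]. Speed limits (rad/s): [2.39, 2.39, 3.01, 3.14, 3.14, 3.14].

## Interface

Orientations are given as a unit quaternion [x, y, z, w].
In Python, from cell import manip, optics gives the robot as it stands.
- The arm moves only by the tool send_rows, never from a script. Its argument "plan" is text: rows parted by semicolons, each of 7 numbers parted by spaces: the shift along the tool's x, y, z in mm, then the turn, a rotation vector about the tool's x, y, z in rad, then the finger opening in mm, from 0 to 85.4. A call has 1 to 8 rows; each row shifts and turns the commanded pose from where the row before left it, along the tool's axes as they then stand; what a row does not reach is not made up. A row lasts 1/12 s, in which the tool goes at most 41.7 mm and 7.16 degrees, less where a joint would pass 70% of its speed; a pose out of reach is approached as far as the arm can. A call with a gripper value outside its range is refused whole. The fingers move at their own pace and stop on an object; "squeeze" is the grip in N (left out, the last holds). Time passes only in rows, so rows that do not move let the fingers close. It gives the time, the measured TCP pose, the force and the opening at its end, in the units of the state.
- manip.get_obs(): the state, without advancing time (a new reading comes with each control period).
- optics.grab_frame(name): name is "side" or "top" or "wrist"; returns the picture (420x560x3 uint8, blue, green, red); there is no depth.
- optics.camera_info(name): a dict with "K" (3x3 intrinsics, pixels), "distortion" ([k1, k2, p1, p2, k3] as OpenCV has them; the pictures are not rectified), "cam_to_world" (4x4, takes a point from camera to world coordinates). Camera axes: x right, y up, looking along -z (the intrinsics and any distortion apply to the point x, -y, -z); pixel columns grow to the right and rows downward; lengths in m; the calibration is good to about 2 mm. A picture is of the moment at which its call begins: read the wrist's pose just before it. camera_info takes no time and is no camera call; for the wrist camera it gives the pose at the moment of the call.
- manip.finish_job(): hands the job in, once; it reports no verdict.
The state is a dict: "clock": time; "q": joint angles; "dq": joint speeds; "tau": joint torques, N m; "eef_pos": TCP position; "orientation": TCP orientation; "contact_force": force on the tool from outside, world axes, zero at the start; "torque": the same for the moment, N m; "finger_gap": finger opening in m.
Only numpy, scipy, OpenCV 4.12 (cv2) and the standard library are available. Lean on these libraries where they do the work, as an engineer would, in place of code of your own. Each camera call takes 0.05 s, during which the arm holds its last target.

## Task

The bench guillotine is locked shut: a spring bolt on the front end of its blade arm sits in the side of the board. Take the red grip at the end of the arm, draw it straight out sideways, away from the board, against its spring until the bolt is clear, then raise the arm by that same grip to about 40 degrees, so that the print can be squared up under it. Finish still gripping it and holding the arm up there, steady, and leave the paperweight and the things around the guillotine where they are.

Things in the scene. Friction and masses are not known exactly. Their poses are not given: they have to be found in the camera images.
- pull_grip: Red round grip, 74 mm long, 28 mm thick (35 mm collars at its ends), sticking out level from the arm's front end over free table, 27 mm clear of the arm. Origin at its centre, 42 mm above the table when shut. y axis: along the grip, towards arm and board; pull to -y. It spins freely about y on its spindle (so x, z mean nothing) and need not turn in the fingers as the arm swings up.
- latch (a joint): How far grip and bolt are drawn out, in m: 0 = home (bolt 10 mm deep in the board's side, arm locked), 0.016 = fully out. The bolt is clear above about 0.010. The spring pulls back with 6 N at 0, 12 N at 0.016. Once the arm has risen 0.08 rad the bolt is above the board and may spring back or stay drawn.
- blade_front (a point): Front end of the blue steel blade arm, which lies alongside the board: point in the arm on the bolt's axis, 73 mm from the grip's centre (bolt home). It swings with the arm: x axis to the hinge (320 mm off, away from the robot), y level towards the board; its z axis leans from vertical by the arm's angle, 0 shut, stop at 1.25 rad. The arm falls shut when let go; 3 to 7 N at the grip raises it.
- bolt_hole (a point): Centre of the bolt's hole in the board's side at the front corner by the grip, 42 mm above the table; fixed. Its x axis points along the shut arm from front to hinge, y from the arm into the board, z up. The arm's hinge axis is parallel to this y and passes x +320 mm, z +13 mm from this point. With arm shut and bolt home the grip's centre is at y -83 mm, x and z 0.
- paperweight_mid (a point): Brass paperweight bar 160 x 28 x 12 mm with a small knob, lying loose on the print on the board (board top 55 mm above the table). Centre of the bar. Leave alone.
- paste_jar_mid (a point): Lidded round porcelain jar, 68 mm wide, 37 mm high, white below and blue above, standing either before the board's front edge or beside the arm, on the grip's side. Point on its axis half-way up. Leave alone.
- seal_mid (a point): Upright stone seal 26 x 26 mm, 71 mm tall, standing either before the board's front edge or beside the arm, on the grip's side. Point half-way up. Leave alone.
- knife_mid (a point): Carving knife about 205 mm long with a dark wooden handle, lying on the table on the grip's side, 22 mm high. Near its middle, where handle meets blade. Leave alone.

How it is judged:
By the outcome, as a careful person would: the job done as asked, in the order asked, and still so for the second after the job is handed in, while the arm keeps its last pose, push and grip.
It also fails if it takes over 38 s, if anything falls off the work surface, if the arm or the gripper's body presses on something with over 40 N, if the wrist force passes 120 N, or if a joint passes its speed limit or range.

## Working session

There is one attempt and no reset: what is moved stays moved. The work goes in short steps, Python scripts to look and compute and a tool call to move; the robot and the scene stay as the last step left them, time stands still between calls to the robot, and variables do not carry over. Pictures are saved under pics/ and viewed, and the job is handed in when it is done.

Besides the shell and the picture viewer there is one more tool, called after "Call:" by a JSON object that holds its "fn" and its "kwargs", one argument or row to a line. send_rows: Moves the arm, as the interface text tells. Its arguments: {"type":"object","properties":{"plan":{"type":"string"},"squeeze":{"type":"number"}},"required":["plan"]}

```bash
ls; mkdir -p pics; python3 - <<'E'
from cell import manip, optics
import cv2
o=manip.get_obs();print(o)
print(manip.tcp_to_tips)
for n in ("side","top","wrist"):
    i=optics.camera_info(n);print(n,i)
    cv2.imwrite(f"pics/{n}0.png",optics.grab_frame(n))
E
```

```text
pics
{'clock': 0.0, 'q': array([ 1.12099452e+00,  3.14224297e-01, -4.80740933e-02,  1.21019598e+00,
        2.46957028e-05,  1.57079063e+00]), 'dq': array([-0.00034165,  0.00129374, -0.0026055 , -0.00137188,  0.00071534,
       -0.00035586]), 'tau': array([ 9.19237755e-04, -5.39584565e+01,  3.39752984e+01,  1.89404417e-02,
        3.42274552e-04, -4.48931132e-06]), 'eef_pos': array([0.26063395, 0.5398438 , 0.25543775]), 'orientation': array([ 8.46989054e-01,  5.31609651e-01, -7.25680811e-04,  4.40886753e-04]), 'contact_force': array([ 0.76362375, -0.54000209, -0.68970468]), 'torque': array([0.00386843, 0.00717893, 0.00916275]), 'finger_gap': 0.08523001558357456}
0.025
side {'K': array([[434.77602504,   0.        , 275.12360414],
       [  0.        , 434.77602504, 206.64951188],
       [  0.        ,   0.        ,   1.        ]]), 'distortion': array([-0.03901119,  0.        ,  0.        ,  0.        ,  0.        ]), 'cam_to_world': array([[ 0.99578371,  0.07321988, -0.05525982,  0.53651421],
       [-0.09079893,  0.70102816, -0.70732954, -0.69176987],
       [-0.01305189,  0.7093647
[... 515 characters left out ...]
6.30387805e-02],
       [-2.40240761e-02,  6.05602214e-02,  9.97875395e-01,
         1.25989298e+00],
       [ 0.00000000e+00,  0.00000000e+00,  0.00000000e+00,
         1.00000000e+00]])}
wrist {'K': array([[291.63615615,   0.        , 279.06231771],
       [  0.        , 291.63615615, 213.33310569],
       [  0.        ,   0.        ,   1.        ]]), 'distortion': array([0.00202483, 0.        , 0.        , 0.        , 0.        ]), 'cam_to_world': array([[ 0.43442059, -0.85522542, -0.28260969,  0.18746531],
       [ 0.9007087 ,  0.41192163,  0.13800148,  0.5740167 ],
       [-0.00160933, -0.31449969,  0.94925621,  0.3742225 ],
       [ 0.        ,  0.        ,  0.        ,  1.        ]])}
```

View pics/side0.png

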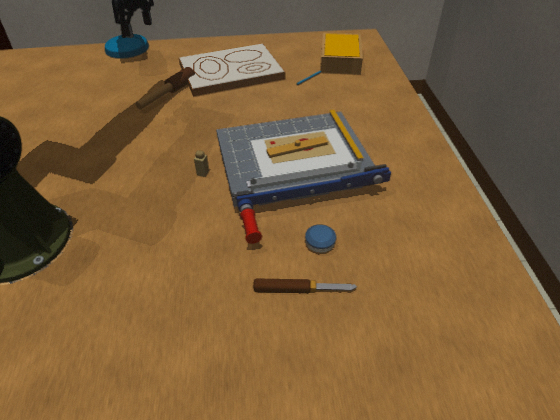

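View pics/top0.png

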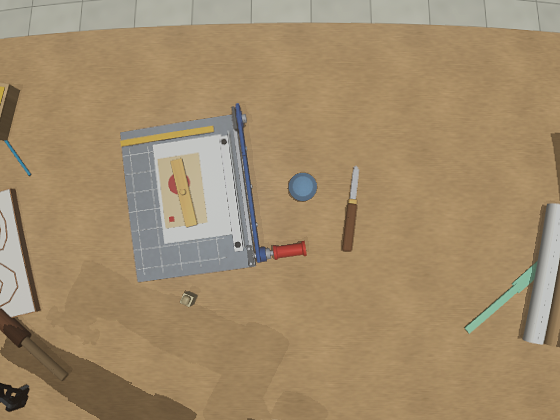

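View pics/wrist0.png

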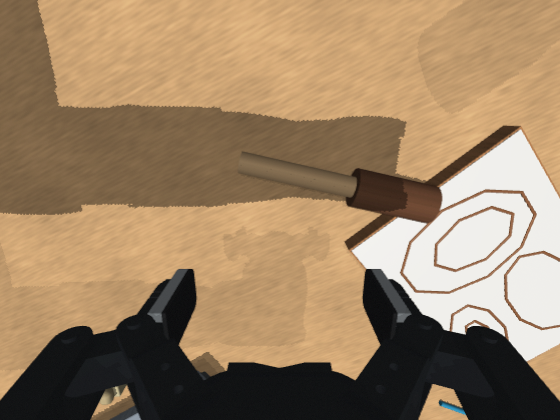

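The side view shows the red grip at about (251,225), the blue arm from (245,200) to (385,178) and the jar at (320,238). In the top view the grip is at (290,250), the arm from (262,255) to (239,108), the jar at (302,187), the seal at (188,299) and the knife at (350,210).

```bash
cat > h.py <<'E'
import numpy as np, cv2
from cell import manip, optics
def ray(info,uv):
    K=info["K"];d=info["distortion"];T=info["cam_to_world"]
    p=cv2.undistortPoints(np.array(uv,float).reshape(-1,1,2),K,d).reshape(-1,2)
    D=np.c_[p[:,0],-p[:,1],-np.ones(len(p))]@T[:3,:3].T
    return T[:3,3],D/np.linalg.norm(D,axis=1)[:,None]
def onplane(info,uv,z):
    o,D=ray(info,uv);return o+D*((z-o[2])/D[:,2])[:,None]
def tri(rays):
    A=0;b=0
    for o,d in rays:
        M=np.eye(3)-np.outer(d,d);A=A+M;b=b+M@o
    x=np.linalg.solve(A,b);return x,[np.linalg.norm((np.eye(3)-np.outer(d,d))@(x-o)) for o,d in rays]
def biggest(mask,n=1):
    k,l,s,c=cv2.connectedComponentsWithStats(mask.astype(np.uint8))
    i=1+np.argsort(-s[1:,4])[:n]
    return [(l==j,c[j],s[j]) for j in i]
def red(im):
    h=cv2.cvtColor(im,cv2.COLOR_BGR2HSV);return ((h[...,0]<6)|(h[...,0]>174))&(h[...,1]>170)&(h[...,2]>70)
def axis(m):
    ys,xs=np.nonzero(m);P=np.c_[xs,ys].astype(float)
    vx,vy,x0,y0=cv2.fitLine(P.astype(np.float32),cv2.DIST_L2,0,.01,.01).ravel()
    d=np.array([vx,vy]);c=np.array([x0,y0]);t=(P-c)@d
    return c+d*(t.min()-.5),c+d*(t.max()+.5),c
E
python3 - <<'E'
from h import *
np.set_printoptions(precision=4,suppress=True)
T=optics.camera_info("top");S=optics.camera_info("side")
it=cv2.imread("pics/top0.png");is_=cv2.imread("pics/side0.png")
E={}
for n,im,I in(("top",it,T),("side",is_,S)):
    m,c,s=biggest(red(im))[0];a,b,cc=axis(m);print(n,s,a,b)
    e=onplane(I,[a,b,(a+b)/2],.042);print(e, np.linalg.norm(e[0]-e[1]))
    E[n]=(a,b)
for i in(0,1):
    for j in (0,1):
        r1=ray(T,[E["top"][i]]);r2=ray(S,[E["side"][j]]);print(i,j,tri([(r1[0],r1[1][0]),(r2[0],r2[1][0])]))
def hsv(im): return cv2.cvtColor(im,cv2.COLOR_BGR2HSV)
for n,im,I in(("top",it,T),("side",is_,S)):
    h=hsv(im); b=(h[...,0]>100)&(h[...,0]<128)&(h[...,1]>110)
    for m,c,s in biggest(b,4): print(n,"blue",c,s, onplane(I,[c],.037),[x for x in axis(m)[:2]])
E
```

```text
top [278 241  28  16 178] [277.099  253.0682] [305.1947 247.3828]
[[ 0.5251 -0.0192  0.042 ]
 [ 0.5383 -0.0841  0.042 ]
 [ 0.5318 -0.0517  0.042 ]] 0.0662677404273819
side [241 209  20  30 335] [245.7747 208.0454] [253.0704 237.5071]
[[ 0.5245  0.0077  0.042 ]
 [ 0.5361 -0.0822  0.042 ]
 [ 0.5305 -0.0387  0.042 ]] 0.09067618350058397
0 0 (array([ 0.5253, -0.0202,  0.0697]), [np.float64(0.0002760738221826636), np.float64(0.0002760738221827998)])
0 1 (array([ 0.53  , -0.0166, -0.0325]), [np.float64(0.006000043341213904), np.float64(0.006000043341213833)])
1 0 (array([ 0.5324, -0.0827,  0.1318]), [np.float64(0.006310614638485555), np.float64(0.006310614638485424)])
1 1 (array([ 0.5372, -0.0841,  0.0442]), [np.float64(0.00113000295308839), np.float64(0.0011300029530886295)])
top blue [251.5852 212.8741] [244 157  16 105 270] [[0.6186 0.0407 0.037 ]] [array([243.8615, 156.5143]), array([258.2635, 261.6056])]
top blue [240.1553 129.0097] [236 104   9  51 103] [[0.8179 0.0693 0.037 ]] [array([236.6268, 103.5469]), array([243.6942, 154.5472])]
top blue [262.3793 254.5862] [260 252   6   6  29] [[0.5215 0.0152 0.037 ]] [array([260.2867, 251.2318]), array([264.4621, 257.9249])]
top blue [ 29.5 174.5] [ 29 174   2   2   2] [[0.7148 0.6006 0.037 ]] [array([ 28.6464, 175.3536]), array([ 30.3536, 173.6464])]
side blue [320.4349 235.8992] [306 226  29  21 476] [[ 0.6796 -0.088   0.037 ]] [array([305.678 , 233.7444]), array([334.6549, 237.9755])]
side blue [305.561  185.5846] [237 168 151  38 467] [[0.6705 0.0741 0.037 ]] [array([236.6565, 200.0278]), array([387.5926, 168.3898])]
side blue [143.6364  47.0909] [142  45   4   6  11] [[0.1828 0.8965 0.037 ]] [array([142.6599,  44.245 ]), array([144.7299,  50.2782])]
side blue [127.4  52. ] [126  51   4   3   5] [[0.1281 0.8632 0.037 ]] [array([125.8121,  52.7632]), array([129.5408,  50.9711])]
```

```bash
python3 - <<'E'
import cv2
a=cv2.imread("pics/top0.png")[85:315,110:380];b=cv2.imread("pics/side0.png")[100:300,190:400]
cv2.imwrite("pics/tz.png",cv2.resize(a,None,fx=2.6,fy=2.6,interpolation=2));cv2.imwrite("pics/sz.png",cv2.resize(b,None,fx=3,fy=3,interpolation=2))
E
```

```text
(no output)
```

View pics/tz.png

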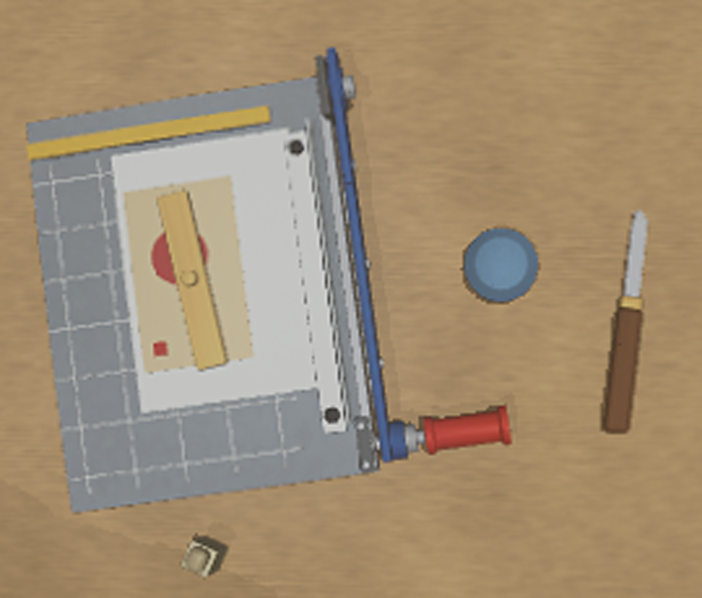

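View pics/sz.png

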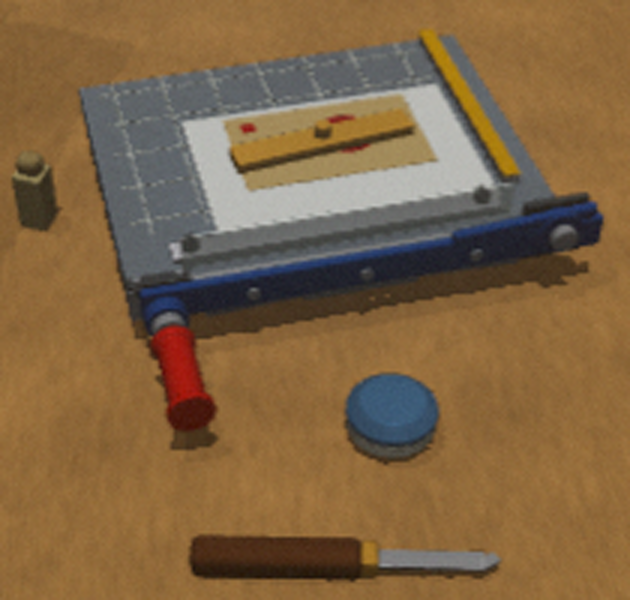

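```bash
python3 - <<'E'
from h import *
np.set_printoptions(precision=4,suppress=True)
T=optics.camera_info("top");S=optics.camera_info("side")
it=cv2.imread("pics/top0.png");is_=cv2.imread("pics/side0.png")
def redl(im):
    im=im.astype(int);return (im[...,2]-np.maximum(im[...,0],im[...,1])>60)
for n,im,I in(("top",it,T),("side",is_,S)):
    m,c,s=[q for q in biggest(redl(im),3) if q[1][0]>230][0];a,b,cc=axis(m);print(n,s,a,b)
    e=onplane(I,[a,b,(a+b)/2],.042);print(e, np.linalg.norm(e[0]-e[1]),np.arctan2(*(e[0]-e[1])[[0,1]]))
    print(cv2.minAreaRect(np.argwhere(m)[:,::-1].astype(np.float32)))
# blue arm
for n,im,I,z in(("top",it,T,.06),):
    h=cv2.cvtColor(im,cv2.COLOR_BGR2HSV); b=(h[...,0]>100)&(h[...,0]<128)&(h[...,1]>90);b=cv2.morphologyEx(b.astype(np.uint8),cv2.MORPH_CLOSE,np.ones((5,5)))
    for m,c,s in biggest(b,3):
        if s[3]<80: continue
        m=m.copy();
        a,bb,_=axis(m);e=onplane(I,[a,bb],z);d=e[0]-e[1];print("arm",s,a,bb,e,np.linalg.norm(d),np.arctan2(d[1],d[0]))
    h=cv2.inRange(im,(0,0,0),(255,255,255))
# jar, seal from blue
h=cv2.cvtColor(it,cv2.COLOR_BGR2HSV);b=(h[...,0]>95)&(h[...,0]<128)&(h[...,1]>60)
for m,c,s in biggest(b,5):print(c,s,onplane(T,[c],.037))
print("jar",onplane(T,[[302.3,187]],.03),"knife tip/end",onplane(T,[[356,166],[347,251],[352,202]],.011),"seal top",onplane(T,[[187.5,299]],.07))
print("board corners",onplane(T,[[110+27/2.6,85+123/2.6],[110+72/2.6,85+512/2.6],[110+322/2.6,85+77/2.6],[110+378/2.6,85+470/2.6]],.055))
E
```

```text
top [273 241  34  18 381] [272.6786 252.3584] [305.9481 247.8731]
[[ 0.5268 -0.009   0.042 ]
 [ 0.5372 -0.0859  0.042 ]
 [ 0.532  -0.0474  0.042 ]] 0.07762038537637574 -0.13511028164328512
((289.2900085449219, 250.0299835205078), (14.283556938171387, 32.526912689208984), 81.8698959350586)
side [241 209  20  29 316] [245.6408 208.035 ] [253.1401 235.5738]
[[ 0.5242  0.0078  0.042 ]
 [ 0.5365 -0.0768  0.042 ]
 [ 0.5306 -0.0358  0.042 ]] 0.08546312386417136 -0.14475499933394215
((249.35850524902344, 221.75474548339844), (27.472108840942383, 14.834939002990723), 74.05460357666016)
arm [236 104  30 158 595] [235.8935 103.5105] [259.9622 261.3591] [[0.874  0.0776 0.06  ]
 [0.5064 0.0192 0.06  ]] 0.37222600822310264 0.15757089947360084
[248.8126 187.8936] [236 103  30 160 667] [[0.6772 0.0476 0.037 ]]
[302.3224 186.4194] [289 173  28  28 608] [[ 0.6805 -0.0777  0.037 ]]
[ 17.3304 157.313 ] [  4 140  27  36 115] [[0.7592 0.638  0.037 ]]
jar [[ 0.6799 -0.0777  0.03  ]] knife tip/end [[ 0.7327 -0.2068  0.011 ]
 [ 0.5296 -0.1838  0.011 ]
 [ 0.6461 -0.1964  0.011 ]] seal top [[0.4198 0.1842 0.07  ]]
board corners [[0.8107 0.3565 0.055 ]
 [0.456  0.3063 0.055 ]
 [0.8486 0.0827 0.055 ]
 [0.4961 0.03   0.055 ]]
```

Call:
{"fn": "send_rows", "kwargs": {
  "plan": "-25.6 31.2 0 0 0 0 85;-25.6 31.2 0 0 0 0 85;-25.6 31.2 0 0 0 0 85;-25.6 31.2 0 0 0 0 85;-25.6 31.2 0 0 0 0 85;-25.6 31.2 0 0 0 0 85;-25.6 31.2 0 0 0 0 85;-25.6 31.2 0 0 0 0 85"
}}

```text
clock: 0.82
eef_pos: [0.3968, 0.2455, 0.2562]
orientation: [0.847, 0.532, -0.0, 0.0]
contact_force: [1.4, 0.0, 0.1]
finger_gap: 0.085
```

Call:
{"fn": "send_rows", "kwargs": {
  "plan": "-25.6 31.2 0 0 0 0 85;-25.6 31.2 0 0 0 0 85;-25.6 31.2 0 0 0 0 85;-25.6 31.2 0 0 0 0 85;-25.6 31.2 0 0 0 0 85;-25.6 31.2 0 0 0 0 85;-25.6 31.2 0 0 0 0 85;-25.6 31.2 0 0 0 0 85"
}}

```text
clock: 1.48
eef_pos: [0.5326, -0.0477, 0.2562]
orientation: [0.847, 0.531, 0.0, -0.0]
contact_force: [1.0, 0.6, -0.2]
finger_gap: 0.085
```

Call:
{"fn": "send_rows", "kwargs": {
  "plan": "0 0 5 0 0 0.1225 85;0 0 5 0 0 0.1225 85;0 0 5 0 0 0.1225 85;0 0 5 0 0 0.1225 85;0 0 5 0 0 0.1225 85;0 0 5 0 0 0.1225 85;0 0 5 0 0 0.1225 85;0 0 5 0 0 0.1225 85"
}}

```text
clock: 2.15
eef_pos: [0.5321, -0.0456, 0.2158]
orientation: [0.998, 0.067, -0.0, -0.0]
contact_force: [0.2, -0.9, 0.1]
finger_gap: 0.0849
```

```bash
python3 - <<'E'
from h import *
np.set_printoptions(precision=4,suppress=True)
o=manip.get_obs();I=optics.camera_info("wrist");im=optics.grab_frame("wrist");cv2.imwrite("pics/w1.png",im)
x=im.astype(int);m=(x[...,2]-np.maximum(x[...,0],x[...,1])>60)
for mm,c,s in biggest(m,2):
    if s[4]<100: continue
    a,b,_=axis(mm);print(s,a,b);e=onplane(I,[a,b,(a+b)/2],.042);d=e[0]-e[1];print(e,np.linalg.norm(d),np.arctan2(d[0],d[1]))
print(o["eef_pos"],I["cam_to_world"])
E
```

```text
[ 264  164   33   75 2014] [279.4535 163.4579] [279.6579 238.52  ]
[[ 0.527  -0.0106  0.042 ]
 [ 0.5382 -0.0912  0.042 ]
 [ 0.5323 -0.0492  0.042 ]] 0.08137164066995728 -0.1384285834394884
[ 0.5321 -0.0456  0.2158] [[ 0.9909 -0.1281 -0.0422  0.5207]
 [ 0.1349  0.9407  0.3113  0.0332]
 [-0.0002 -0.3142  0.9494  0.3345]
 [ 0.      0.      0.      1.    ]]
```

View pics/w1.png

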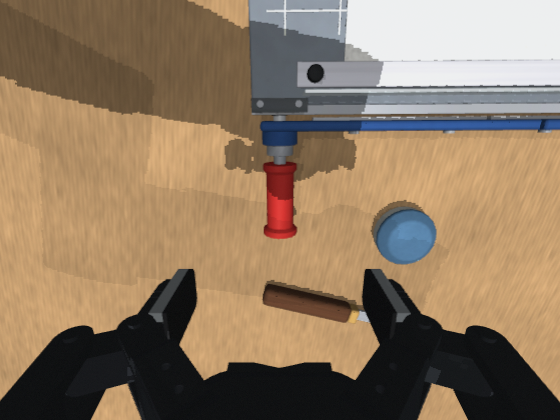

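The wrist view shows the grip centred at (280,201), lined up with the jaws. Its axis yaw is 0.138, against the tool's 0.134. Nothing lies under the fingers, so I'm descending.

Call:
{"fn": "send_rows", "kwargs": {
  "plan": "0 3 30 0 0 0 85;0 0 35 0 0 0 85;0 0 35 0 0 0 85;0 0 30 0 0 0 85;0 0 24 0 0 0 85;0 0 15 0 0 0 85;0 0 0 0 0 0 85;0 0 0 0 0 0 60",
  "squeeze": 60
}}

```text
clock: 2.87
eef_pos: [0.532, -0.0485, 0.0468]
orientation: [0.997, 0.071, -0.001, -0.0]
contact_force: [1.1, 0.1, 0.5]
finger_gap: 0.0749
```

Call:
{"fn": "send_rows", "kwargs": {
  "plan": "0 0 0 0 0 0 20;0 0 0 0 0 0 20;0 0 0 0 0 0 20;0 0 0 0 0 0 20;0 0 0 0 0 0 20;0 0 0 0 0 0 20;0 0 0 0 0 0 20;0 0 0 0 0 0 20",
  "squeeze": 60
}}

```text
clock: 3.53
eef_pos: [0.5331, -0.0488, 0.0485]
orientation: [0.998, 0.07, 0.001, 0.0]
contact_force: [-1.9, -0.1, 5.6]
finger_gap: 0.0262
```

```bash
python3 - <<'E'
from h import *
a=optics.grab_frame("wrist");b=optics.grab_frame("side")[150:280,190:330]
cv2.imwrite("pics/w2.png",a);cv2.imwrite("pics/s2.png",cv2.resize(b,None,fx=4,fy=4,interpolation=2))
o=manip.get_obs();print(o["contact_force"],o["torque"],o["finger_gap"])
E
```

```text
[-2.63052049 -0.68356761  6.68636143] [-0.09489232  0.53729966 -0.01442425] 0.02636755155343783
```

View pics/w2.png

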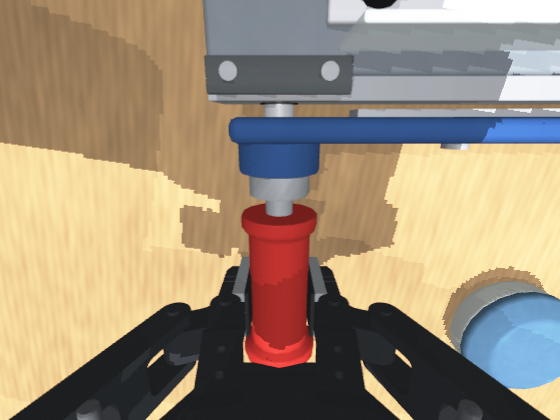

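View pics/s2.png

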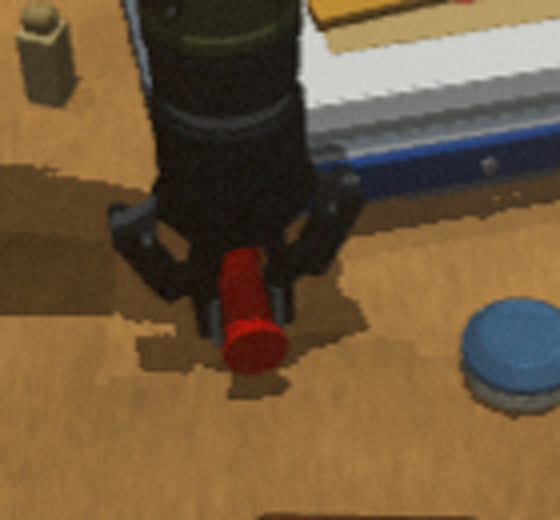

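The grip sits between the pads at (278,300) in the wrist view. The bolt shows in the gap between arm and board at (278,108). Now I pull along tool +y.

Call:
{"fn": "send_rows", "kwargs": {
  "plan": "0 0 0 0 0 0 20;0 2 0 0 0 0 20;0 2 0 0 0 0 20;0 2 0 0 0 0 20;0 2 0 0 0 0 20;0 2 0 0 0 0 20;0 2 0 0 0 0 20;0 0 0 0 0 0 20",
  "squeeze": 80
}}

```text
clock: 4.3
eef_pos: [0.5344, -0.0582, 0.0484]
orientation: [0.997, 0.071, 0.0, -0.003]
contact_force: [-3.5, 9.0, 8.8]
finger_gap: 0.0259
```

```bash
python3 - <<'E'
from h import *
a=optics.grab_frame("wrist");cv2.imwrite("pics/w3.png",a)
o=manip.get_obs();print(o["eef_pos"],o["contact_force"],o["torque"],o["finger_gap"])
E
```

```text
[ 0.5344563  -0.05814174  0.04846059] [-4.02995198  9.17528236  7.53459343] [ 1.79489635  0.69524946 -0.09550496] 0.025808367530225477
```

View pics/w3.png

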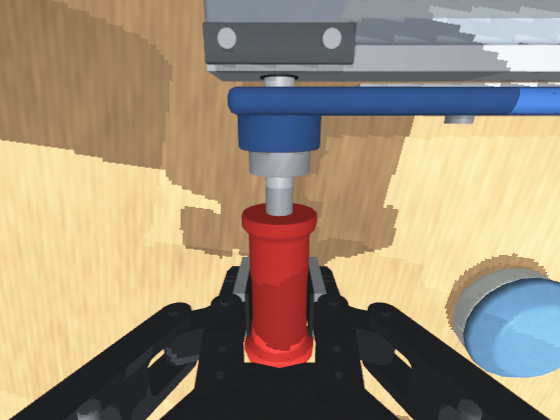

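The collar stays at the same pixel (280,218) while the arm moved away from it. So there is no slip, and the latch is at about 9.5 mm with 9 N. I'm pulling further.

Call:
{"fn": "send_rows", "kwargs": {
  "plan": "0 2 0 0 0 0 20;0 2 0 0 0 0 20;0 1 0 0 0 0 20;0 1 0 0 0 0 20;0 0 0 0 0 0 20;0 0 0 0 0 0 20",
  "squeeze": 80
}}

```text
clock: 4.85
eef_pos: [0.5352, -0.0634, 0.0484]
orientation: [0.997, 0.071, 0.001, -0.003]
contact_force: [-3.2, 10.3, 8.7]
finger_gap: 0.0264
```

```bash
python3 - <<'E'
from h import *
a=optics.grab_frame("wrist");cv2.imwrite("pics/w4.png",a)
o=manip.get_obs();print(o["eef_pos"],o["orientation"],o["contact_force"],o["torque"],o["finger_gap"])
E
```

```text
[ 0.53518875 -0.06337366  0.04843364] [ 9.97451830e-01  7.12642472e-02  5.10528373e-04 -3.31569280e-03] [-3.737963   10.44006621  9.36533061] [ 2.17136163  0.66321915 -0.12049848] 0.025909780718314842
```

View pics/w4.png

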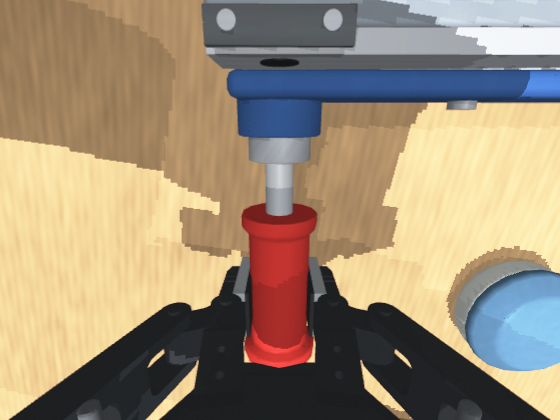

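The bolt is now clear: the empty hole shows at (280,62), and the draw is about 14.8 mm from the tool travel. Next I work out the lifting arc.

```bash
python3 - <<'E'
import numpy as np
th=np.linspace(0,.70,33);p=np.c_[-320*np.cos(th)-13*np.sin(th),320*np.sin(th)-13*np.cos(th)]
d=np.diff(p,axis=0)
for k in range(4):print(p[8*k+8]-p[0],th[8*k+8]," ; ".join("%.1f 0 %.1f"%(a,-b) for a,b in d[8*k:8*k+8]))
E
```

```text
[ 2.62410176 55.91315902] 0.175 -0.2 0 -7.0 ; -0.1 0 -7.0 ; 0.1 0 -7.0 ; 0.3 0 -7.0 ; 0.4 0 -7.0 ; 0.6 0 -7.0 ; 0.7 0 -7.0 ; 0.9 0 -7.0
[ 14.94306039 110.51545312] 0.35 1.0 0 -6.9 ; 1.2 0 -6.9 ; 1.3 0 -6.9 ; 1.5 0 -6.9 ; 1.6 0 -6.8 ; 1.8 0 -6.8 ; 1.9 0 -6.7 ; 2.1 0 -6.7
[ 36.58056962 162.13895025] 0.5249999999999999 2.2 0 -6.6 ; 2.4 0 -6.6 ; 2.5 0 -6.5 ; 2.6 0 -6.5 ; 2.8 0 -6.4 ; 2.9 0 -6.4 ; 3.1 0 -6.3 ; 3.2 0 -6.2
[ 66.87567013 209.20671148] 0.7 3.3 0 -6.2 ; 3.5 0 -6.1 ; 3.6 0 -6.0 ; 3.7 0 -5.9 ; 3.9 0 -5.8 ; 4.0 0 -5.8 ; 4.1 0 -5.7 ; 4.2 0 -5.6
```

Call:
{"fn": "send_rows", "kwargs": {
  "plan": "-0.2 0 -5 0 0 0 20;-0.1 0 -7 0 0 0 20;0.1 0 -7 0 0 0 20;0.3 0 -7 0 0 0 20;0.4 0 -7 0 0 0 20;0.6 0 -7 0 0 0 20;0.7 0 -7 0 0 0 20;0.9 0 -7 0 0 0 20",
  "squeeze": 80
}}

```text
clock: 5.57
eef_pos: [0.5371, -0.0627, 0.101]
orientation: [0.997, 0.071, -0.0, -0.004]
contact_force: [0.8, 10.9, -6.0]
finger_gap: 0.0257
```

```bash
python3 - <<'E'
from h import *
a=optics.grab_frame("wrist");cv2.imwrite("pics/w5.png",a)
o=manip.get_obs();print(o["eef_pos"],o["orientation"],o["contact_force"],o["torque"],o["finger_gap"])
E
```

```text
[ 0.53733978 -0.06273131  0.10216598] [ 9.97442622e-01  7.13836778e-02 -1.93395342e-04 -3.54251895e-03] [-3.08516106 11.58336525 -3.83412521] [ 2.18091968  0.59604396 -0.10947532] 0.025771488157683795
```

View pics/w5.png

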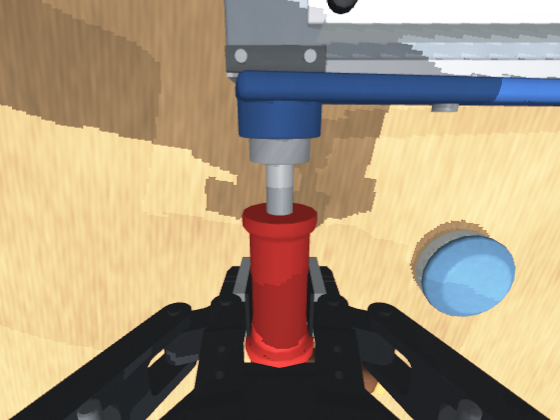

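The arm rose with the grip, with the lift at 54 mm (about 0.17 rad) and no slip. I'm carrying on along the arc.

Call:
{"fn": "send_rows", "kwargs": {
  "plan": "1 0 -6.9 0 0 0 20;1.2 0 -6.9 0 0 0 20;1.3 0 -6.9 0 0 0 20;1.5 0 -6.9 0 0 0 20;1.6 0 -6.8 0 0 0 20;1.8 0 -6.8 0 0 0 20;1.9 0 -6.7 0 0 0 20;2.1 0 -6.7 0 0 0 20"
}}

```text
clock: 6.28
eef_pos: [0.5484, -0.0609, 0.1551]
orientation: [0.997, 0.071, -0.002, -0.004]
contact_force: [-1.2, 10.0, -6.0]
finger_gap: 0.0258
```

Call:
{"fn": "send_rows", "kwargs": {
  "plan": "2.2 0 -6.6 0 0 0 20;2.4 0 -6.6 0 0 0 20;2.5 0 -6.5 0 0 0 20;2.6 0 -6.5 0 0 0 20;2.8 0 -6.4 0 0 0 20;2.9 0 -6.4 0 0 0 20;3.1 0 -6.3 0 0 0 20;3.2 0 -6.2 0 0 0 20"
}}

```text
clock: 6.95
eef_pos: [0.5689, -0.058, 0.2063]
orientation: [0.997, 0.071, -0.003, -0.004]
contact_force: [-5.4, 10.9, -4.2]
finger_gap: 0.0258
```

```bash
python3 - <<'E'
from h import *
a=optics.grab_frame("wrist");b=optics.grab_frame("side")[60:300,170:420]
cv2.imwrite("pics/w6.png",a);cv2.imwrite("pics/s6.png",cv2.resize(b,None,fx=2.4,fy=2.4,interpolation=2))
o=manip.get_obs();print(o["eef_pos"],o["orientation"],o["contact_force"],o["torque"],o["finger_gap"])
E
```

```text
[ 0.56936217 -0.05797652  0.20706517] [ 0.99743755  0.07142648 -0.00214883 -0.00346141] [-6.36868717 10.3803199  -4.18153246] [ 1.94735926  1.16763595 -0.12373194] 0.02568578055106391
```

View pics/w6.png

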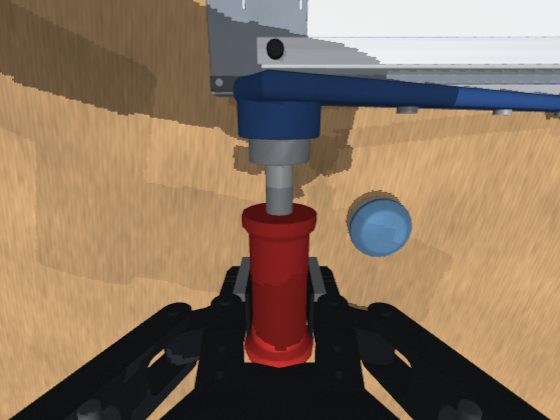

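View pics/s6.png

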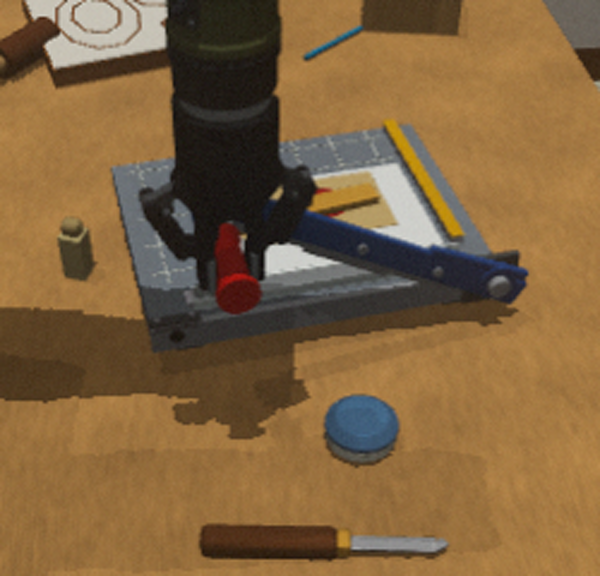

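Call:
{"fn": "send_rows", "kwargs": {
  "plan": "3 0 -7 0 0 0 20;3.3 0 -6.5 0 0 0 20;3.5 0 -6.3 0 0 0 20;3.6 0 -6.2 0 0 0 20;3.8 0 -6 0 0 0 20;4 0 -6 0 0 0 20;4 0 -5.8 0 0 0 20;4.1 0 -5.7 0 0 0 20"
}}

```text
clock: 7.72
eef_pos: [0.5994, -0.0535, 0.2559]
orientation: [0.997, 0.071, -0.001, -0.004]
contact_force: [-0.7, 11.1, -6.0]
finger_gap: 0.026
```

Call:
{"fn": "send_rows", "kwargs": {
  "plan": "0 0 0 0 0 0 20;0 0 0 0 0 0 20;0 0 0 0 0 0 20;0 0 0 0 0 0 20"
}}

```text
clock: 8.05
eef_pos: [0.5993, -0.0536, 0.2558]
orientation: [0.997, 0.071, -0.001, -0.004]
contact_force: [-1.3, 10.4, -5.5]
finger_gap: 0.0257
```

```bash
python3 - <<'E'
from h import *
np.set_printoptions(precision=4,suppress=True)
a=optics.grab_frame("wrist");t=optics.grab_frame("top");s=optics.grab_frame("side");b=s[60:300,170:420]
cv2.imwrite("pics/w7.png",a);cv2.imwrite("pics/t7.png",t);cv2.imwrite("pics/s7f.png",s);cv2.imwrite("pics/s7.png",cv2.resize(b,None,fx=2.4,fy=2.4,interpolation=2))
o=manip.get_obs();print(o["eef_pos"],o["orientation"],o["contact_force"],o["torque"],o["finger_gap"],abs(o["dq"]).max())
rise=o["eef_pos"][2]-.0484
from scipy.optimize import brentq
print("theta",brentq(lambda q:.32*np.sin(q)-.013*np.cos(q)+.013-rise,0,1.2))
T=optics.camera_info("top");print(onplane(T,[[302.3,187]],.03))
t0=cv2.imread("pics/top0.png")
for im in(t0,t):
    h=cv2.cvtColor(im,cv2.COLOR_BGR2HSV)
    bl=(h[...,0]>95)&(h[...,0]<128)&(h[...,1]>60);bl[:,:270]=0;bl[:,340:]=0
    kn=(h[...,2]<110);kn[:,:335]=0;kn[:,370:]=0;kn[:190]=0;kn[265:]=0
    pw=(h[...,0]>15)&(h[...,0]<28)&(h[...,1]>150)&(h[...,2]>150);pw[:150]=0;pw[235:]=0;pw[:,:160]=0;pw[:,205:]=0
    for nm,m in(("jar",bl),("knife",kn),("weight",pw)):
        r=biggest(m)[0];print(nm,r[1],r[2][4])
E
```

```text
[ 0.5993 -0.0536  0.2557] [ 0.9974  0.0714 -0.0014 -0.0037] [-1.46   11.315  -5.1078] [ 2.1078  0.3159 -0.156 ] 0.0259435864750406 0.0014774030319565231
theta 0.6926059772417873
[[ 0.6799 -0.0777  0.03  ]]
jar [302.3224 186.4194] 608
knife [347.6    225.4481] 270Traceback (most recent call last):
  File "<stdin>", line 17, in <module>
IndexError: list index out of range
```

View pics/t7.png

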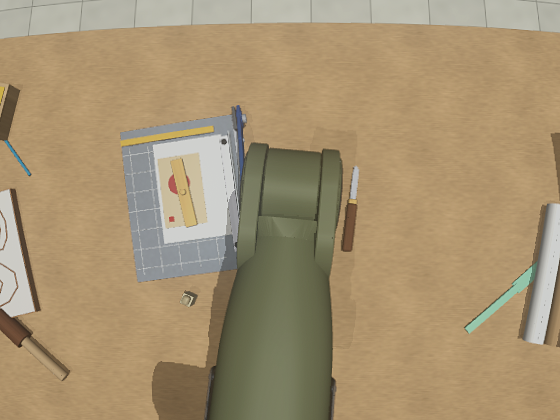

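View pics/s7.png

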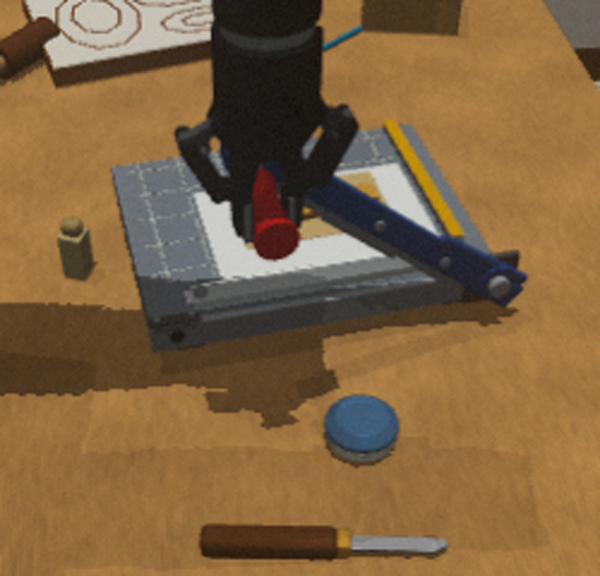

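View pics/w7.png

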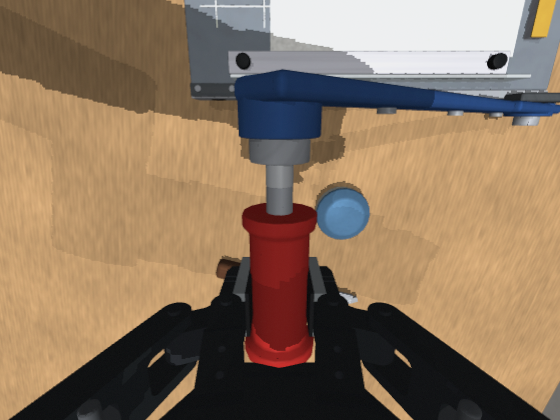

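The views agree. The arm is up at about 39.7°, the grip hasn't moved in the fingers, and joint speeds are near zero. Seal (188,299), knife and paperweight are at the same pixels as at the start in the top view, and the jar has not moved in the side view. Handing in.

```bash
python3 - <<'E'
from h import *
a=cv2.imread("pics/side0.png");b=cv2.imread("pics/s7f.png")
for im in(a,b):
    h=cv2.cvtColor(im,cv2.COLOR_BGR2HSV);m=(h[...,0]>100)&(h[...,0]<128)&(h[...,1]>110);m[:215]=0;m[:,:300]=0
    k=(h[...,2]<90);k[:275]=0;k[300:]=0;k[:,:245]=0;k[:,320:]=0
    print(biggest(m)[0][1],biggest(k)[0][1])
print(manip.finish_job())
E
```

```text
[320.43487395 235.89915966] [282.94601227 285.79141104]
[320.46055437 235.87420043] [282.40202276 285.80783818]
the job is handed in; nothing more can be done
None
```

I unlocked the guillotine and raised its arm to about 39.7°, and the gripper is still holding the red grip there. The job was handed in with the clock at about 8 s.

- **Draw:** I gripped the red grip from above with 60 N, then 80 N. I drew it about 14.8 mm straight out, going by the tool's travel. The wrist camera then showed the bolt hole empty, and the spring pulled back with 10–11 N.
- **Lift:** I raised the arm along its hinge arc, and at the end it was steady, with joint speeds of about 0.001 rad/s. The angle comes from how far the tool rose, not from a separate measurement of the arm. The bolt is still held drawn.
- **Grip:** The grip stayed at the same place in the wrist picture throughout, so it did not slip. The fingers read 26 mm apart on the 28 mm grip; I did not look into that difference.
- **Things around it:** In the side camera the jar and knife were within about 0.5 pixel of where they started. The paperweight and seal looked unmoved in the top camera, but I judged those by eye.
- **Failed check:** My scripted before-and-after comparison in the top camera crashed on its paperweight colour mask. I used the side-camera comparison for the jar and knife instead.

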